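# Put the gauges back in their holders

## Robot

A 6-joint arm with a two-finger parallel gripper is mounted at the origin on the work surface. World frame = base frame: x ahead of the robot, y to its left, z up, the work surface at z = 0. Lengths are in m, angles in rad, forces in N, time in s.
With the tool pointing down it reaches from about 0.275 to 0.725 m from the base axis. Payload 5.6 kg.
Tool frame: the origin (TCP) lies at the very end of the fingers, on their centre line; the grasp point (between the pads) lies 19 mm behind it; z points along the fingers, y is the line along which they close (so a half turn about z gives the same grasp; the last joint's range is limited). The gripper opens to 85 mm and grips with 20 to 120 N. Pads are 22 mm wide; open, the fingers measure 114 mm over their backs; the gripper's body (76 mm by 85 mm) begins 54 mm behind the grasp point. The pads swing forward as they close: fully open they stand 13 mm farther back than shut.
Start: joints at [0.285, 0.255, 0.108, 0, -1.424, -0.285], TCP at [0.55, 0, 0.231] pointing down, gripper open.
Joint ranges: [-2.95, 2.95], [-1.21, 1.97], [-1.09, 1.5], [-2.87, 1.71], [-2.94, -0.07], [-3.05, 3.05]. Speed limits (rad/s): [2.57, 2.57, 3.14, 3.14, 3.14, 3.14].

## Interface

Orientations are given as a 3x3 rotation matrix whose columns are the frame's x, y, z axes.
In Python, from station import bot gives the robot as it stands. Calls block until the motion is done:
- bot.move_pose(position, orientation): joint-space move of the TCP to a pose.
- bot.move_l(position, orientation=None, velocity=0.15, force_limit=None): straight line of the TCP; orientation=None keeps the orientation; velocity is the mean speed in m/s. With force_limit (N) it stops when the force on the tool has changed by that much, and returns True; else False.
- bot.goto_joints(angles): joint-space move.
- bot.open_gripper() and bot.grab(squeeze=None): open the fingers fully, or close them until they stop; squeeze is the grip in N (None keeps the last).
- bot.sleep(seconds).
- bot.inverse_kinematics(position, orientation): joint angles nearest the present ones, or None.
- bot.snapshot(name): name is "scene" or "side" or "wrist"; returns the picture (480x640x3 uint8, red, green, blue); there is no depth.
- bot.camera_info(name): a dict with "intrinsics" (3x3 intrinsics, pixels), "D" ([k1, k2, p1, p2, k3] as OpenCV has them; the pictures are not rectified), "R" (3x3) and "t" (3): a world point X has camera coordinates R X + t. Camera axes: x right, y down, z forward; pixel columns grow to the right and rows downward; lengths in m; the calibration is good to about 2 mm. A picture is of the moment at which its call begins: read the wrist's pose just before it. camera_info takes no time and is no camera call; for the wrist camera it gives the pose at the moment of the call.
A pose or a line that the arm cannot do raises bot.IKError and nothing moves.
- bot.finish_job(): hands the job in; it is judged then, once.
Readings, each from a call of its own:
- bot.get_clock(): time.
- bot.get_joints(): joint angles.
- bot.get_qvel(): joint speeds.
- bot.get_joint_efforts(): joint torques, N m.
- bot.get_position(): TCP position.
- bot.get_tcp_rot(): TCP orientation.
- bot.get_wrist_force(): force on the tool from outside, world axes, zero at the start.
- bot.get_torque(): the same for the moment, N m.
- bot.get_finger_gap(): opening from 0.0 (shut) to 1.0 (fully open).
- bot.get_grip_force(): force on a finger pad.
Only numpy, scipy, OpenCV 4.12 (cv2) and the standard library are available. Lean on these libraries where they do the work, as an engineer would, in place of code of your own. Each camera call takes 0.05 s, during which the arm holds its last target. There are 200 camera calls.

## Task

Measuring is finished: put the four steel pieces back on the wooden holders made for their shapes - the cylinder upright in the round cup, the ring over the post of the post stand, the long bar in the long tray and the V-block, groove up, in the square tray - each standing flat on its holder's floor. They are precision pieces, so set them down rather than dropping them, and do not disturb the aluminium flange or the brush.

Things in the scene. Friction and masses are not known exactly. Their poses are not given: they have to be found in the camera images.
- cylinder_square: Solid plain ground-steel cylinder standing upright, diameter 40, height 70, about 0.65 kg. Origin: centre of its underside, z up. It belongs in the round cup.
- ring_gauge: Flat steel ring lying on the table, outer diameter 56, bore 32 (open right through), height 24, about 0.3 kg. Origin: centre of its underside, z up. It belongs over the post of the post stand.
- parallel_bar: Rectangular steel bar, 90 long (its x) by 20 wide (its y) by 40 high (z), standing on its long narrow face, about 0.55 kg. Origin: centre of its underside. It belongs in the long tray.
- v_block: Steel V-block, 50 by 50, 45 high, about 0.7 kg, with a V groove 34 wide and 15 deep along its x in the top; the two side faces across its y are flat over their full height. Origin: centre of its underside, z up. It belongs in the square tray.
- round_cup: Low wooden round cup fixed to the bench: inner diameter 60, outer diameter 70, rim 13 above the bench, inner floor 5 above the bench. Origin: centre of its underside, at bench level, z up.
- post_stand: Wooden disc fixed to the bench, diameter 76, 8 thick, with one upright steel post of diameter 14 at its centre, the post's top 36 above the bench. The ring goes over the post and lies on the disc. Origin: centre of its underside, at bench level, z up.
- long_tray: Low wooden oblong tray fixed to the bench: inside 108 (its x) by 38 (its y), walls 5 thick and 13 high above the bench, inner floor 5 above the bench. Origin: centre of its underside, at bench level.
- square_tray: Low wooden square tray fixed to the bench: inside 66 by 66, sides along its x and y, walls 5 thick and 13 high above the bench, inner floor 5 above the bench. Origin: centre of its underside, at bench level.
- flange_part: Bystander, loose, to be left alone: small aluminium flanged workpiece, disc of diameter 52 and 12 high with a hub of diameter 28 up to 45 high. Origin: centre of its underside.
- brush: Bystander, loose, to be left alone: bench brush lying flat along its own x, handle towards -x. Origin: under its middle.

How it is judged:
At the end, for the whole second after the job is handed in: Each piece is at rest flat on the floor of its own holder (underside within 3 mm of the floor, upright within 0.1 rad), its centre within 12 mm (cylinder, ring), 15 mm (bar) or 14 mm (V-block) of the holder's centre (horizontal distance between cylinder_square and round_cup below 0.012 m and z of cylinder_square in the frame of round_cup below 0.008 m and angle between each of cylinder_square, ring_gauge, parallel_bar, v_block's own z axis and vertical below 0.1 rad and linear speed of each of cylinder_square, ring_gauge, parallel_bar, v_block below 0.02 m/s and horizontal distance between ring_gauge and post_stand below 0.012 m and z of ring_gauge in the frame of post_stand below 0.011 m and horizontal distance between parallel_bar and long_tray below 0.015 m and z of parallel_bar in the frame of long_tray below 0.008 m and horizontal distance between v_block and square_tray below 0.014 m and z of v_block in the frame of square_tray below 0.008 m); the robot touches nothing.
It fails at once if a piece is dropped into its holder from more than about 25 mm (it arrives there faster than 0.7 m/s) ((horizontal distance between cylinder_square and round_cup below 0.03 m and z of cylinder_square in the frame of round_cup below 0.05 m and linear speed of cylinder_square above 0.7 m/s) or (horizontal distance between ring_gauge and post_stand below 0.03 m and z of ring_gauge in the frame of post_stand below 0.05 m and linear speed of ring_gauge above 0.7 m/s) or (horizontal distance between parallel_bar and long_tray below 0.03 m and z of parallel_bar in the frame of long_tray below 0.05 m and linear speed of parallel_bar above 0.7 m/s) or (horizontal distance between v_block and square_tray below 0.03 m and z of v_block in the frame of square_tray below 0.05 m and linear speed of v_block above 0.7 m/s)).
It fails at once if the aluminium flange is pushed more than 15 mm from its place (distance of flange_part from where it was at the start of the episode above 0.015 m).
It fails at once if the brush is pushed more than 15 mm from its place (distance of brush from where it was at the start of the episode above 0.015 m).
It also fails if it takes over 104 s, if anything falls off the work surface, if the arm or the gripper's body presses on something with over 40 N, if the wrist force passes 120 N, or if a joint passes its speed limit or range.

## Working session

There is one attempt and no reset: what is moved stays moved. The work goes in short steps, each a Python script; the robot and the scene stay as the last script left them, time stands still between calls to the robot, and variables do not carry over. Pictures are saved under pics/ and viewed, at most 14 in all, crops included, and the job is handed in when it is done.

```bash
ls; mkdir -p pics
python3 - <<'E'
from station import bot
import cv2,numpy as np
for n in ("scene","side","wrist"):
    im=bot.snapshot(n); cv2.imwrite(f"pics/{n}0.png",im[:,:,::-1])
    c=bot.camera_info(n); print(n,{k:np.round(v,3).tolist() for k,v in c.items()})
E
```

```text
pics
scene {'intrinsics': [[466.136, 0.0, 328.297], [0.0, 466.136, 233.974], [0.0, 0.0, 1.0]], 'D': [0.011, 0.0, 0.0, 0.0, 0.0], 'R': [[0.709, 0.705, -0.008], [0.47, -0.481, -0.74], [-0.525, 0.521, -0.673]], 't': [-0.414, -0.238, 1.416]}
side {'intrinsics': [[591.414, 0.0, 319.878], [0.0, 591.414, 241.725], [0.0, 0.0, 1.0]], 'D': [-0.005, 0.0, 0.0, 0.0, 0.0], 'R': [[0.949, -0.315, 0.021], [-0.164, -0.548, -0.82], [0.27, 0.775, -0.571]], 't': [-0.563, 0.118, 1.082]}
wrist {'intrinsics': [[341.167, 0.0, 324.549], [0.0, 341.167, 235.796], [0.0, 0.0, 1.0]], 'D': [-0.009, 0.0, 0.0, 0.0, 0.0], 'R': [[-1.0, -0.0, 0.001], [-0.0, 0.957, 0.289], [-0.001, 0.289, -0.957]], 't': [0.549, -0.037, 0.379]}
```

View pics/scene0.png

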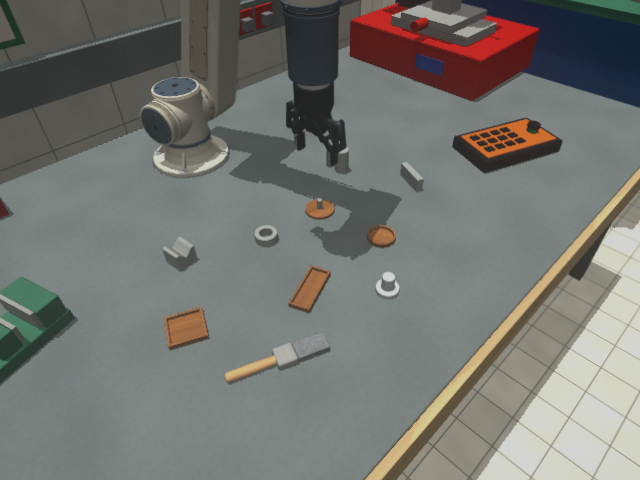

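View pics/side0.png

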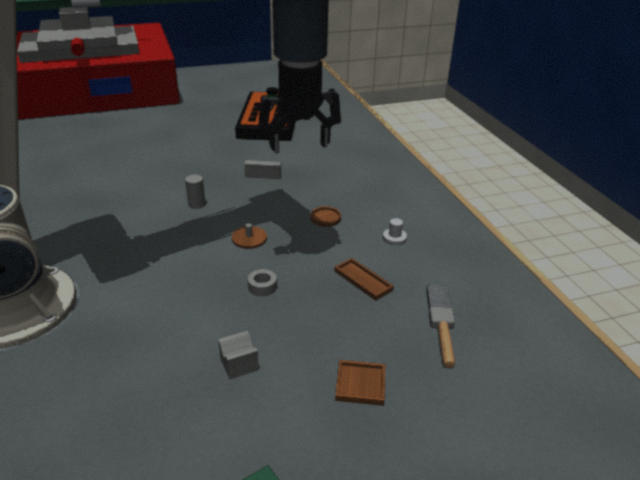

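View pics/wrist0.png

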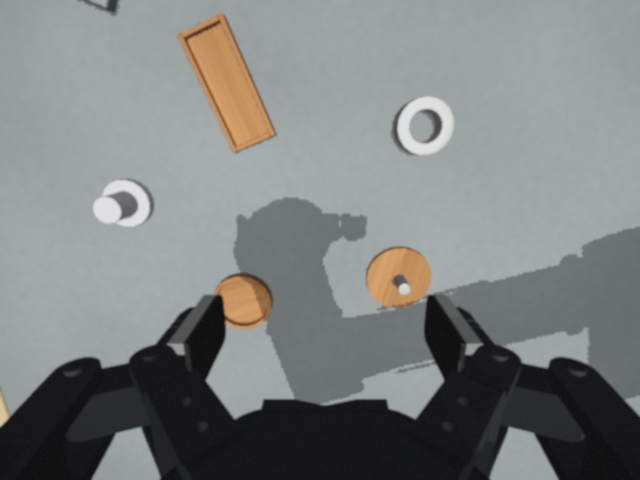

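The scene view shows the ring at (266,235), V-block (180,252), bar (412,176), cylinder (343,160) behind a finger, flange (388,286) and brush (285,357). The holders are the cup (381,236), post stand (320,208), long tray (310,288) and square tray (186,328). The side and wrist views agree. Next come rough positions from the side view.

```bash
cat > h.py <<'E'
from station import bot
import cv2,numpy as np
def ray(cam,px,z,c=None):
    """pixels (n,2) -> world xy on plane(s) z"""
    c=c or bot.camera_info(cam)
    px=np.asarray(px,float).reshape(-1,1,2)
    n=cv2.undistortPoints(px,np.array(c["intrinsics"]),np.array(c["D"])).reshape(-1,2)
    R=np.array(c["R"]);t=np.array(c["t"])
    d=np.c_[n,np.ones(len(n))]@R; o=-R.T@t
    return (o+d*((z-o[2])/d[:,2])[:,None])[:,:2]
def down(yaw):
    """tool down; yaw = world angle of the closing line (tool y)"""
    y=np.array([np.cos(yaw),np.sin(yaw),0]);z=np.array([0,0,-1.]);
    return np.c_[np.cross(y,z),y,z]
E
python3 - <<'E'
from h import *
for n,p,z in [("cyl",(195,203),0),("bar",(263,170),.02),("ring",(262,280),.012),("v",(241,360),.01),("cup",(326,216),.01),("post",(249,238),.008),("ltray",(363,279),.01),("stray",(361,382),.008),("flange",(395,236),.006),("brush",(441,325),.01)]:
    p=ray("side",p,z)[0]; print(n,p.round(3),round(float(np.hypot(*p)),3))
print(bot.get_tcp_rot().round(3))
E
```

```text
cyl [0.373 0.269] 0.46
bar [0.558 0.348] 0.657
ring [ 0.452 -0.073] 0.458
v [ 0.369 -0.265] 0.455
cup [0.646 0.113] 0.655
post [0.46 0.08] 0.467
ltray [ 0.641 -0.124] 0.653
stray [ 0.541 -0.366] 0.653
flange [ 0.766 -0.   ] 0.766
brush [ 0.725 -0.287] 0.78
[[-0.    -1.    -0.001]
 [-1.     0.    -0.   ]
 [ 0.     0.001 -1.   ]]
```

Run:
```python
from h import *
R0=bot.get_tcp_rot()
def snap(n):
    bot.sleep(.3); c=bot.camera_info("wrist"); im=bot.snapshot("wrist"); np.savez(f"pics/{n}.npz",im=im,**c); cv2.imwrite(f"pics/{n}.png",im[:,:,::-1])
snap("w0")
bot.move_pose([.5,-.17,.25],R0); snap("wB")
bot.move_pose([.45,.42,.25],R0); snap("wA")
a,b=[cv2.resize(cv2.imread(f"pics/{n}.png")[:330],(576,297)) for n in("wA","wB")]
cv2.imwrite("pics/AB.png",np.vstack([a,b])); print(bot.get_clock(),bot.get_joints())
```

```text
4.0667 [ 1.00321880e+00  3.85658208e-01  3.39931092e-01 -1.19583299e-03
 -1.52589882e+00 -1.00370774e+00]
```

View pics/AB.png

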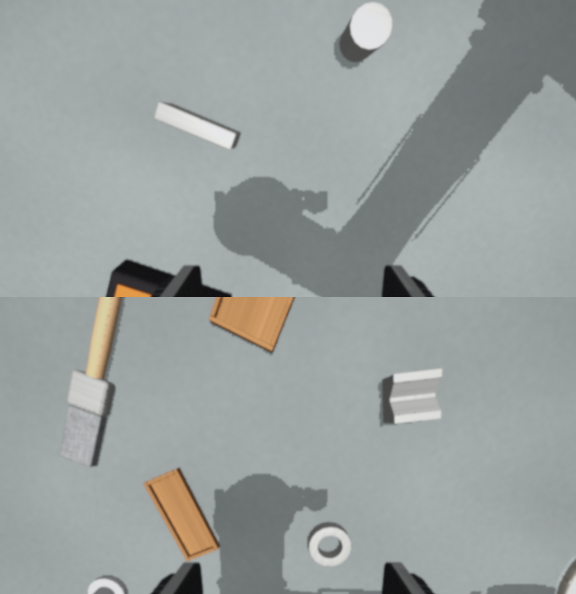

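The top view (A) shows the cylinder top at about (371,26) and the bar at (197,125). The lower view (B) shows the V-block at (415,395), ring (329,545), long tray (181,513) and a cut-off square tray. I'll take one more view for the square tray, then measure everything.

Run:
```python
from h import *
def snap(n):
    bot.sleep(.3); c=bot.camera_info("wrist"); im=bot.snapshot("wrist"); np.savez(f"pics/{n}.npz",im=im,**c)
bot.move_pose([.5,-.34,.27],down(np.pi)); snap("wC")
out=[]
def blobs(n,kind,z,amin=300):
    d=dict(np.load(f"pics/{n}.npz")); im=d.pop("im"); hsv=cv2.cvtColor(im,cv2.COLOR_RGB2HSV)
    m=((hsv[...,1]>85)&(hsv[...,0]<25)&(hsv[...,2]>60)) if kind=="wood" else ((hsv[...,2]>198)&(hsv[...,1]<30))
    m=cv2.morphologyEx(m.astype(np.uint8),cv2.MORPH_CLOSE,np.ones((3,3)))
    m=cv2.morphologyEx(m,cv2.MORPH_OPEN,np.ones((3,3)))
    vis=im[:,:,::-1].copy(); 
    for c in cv2.findContours(m,cv2.RETR_EXTERNAL,cv2.CHAIN_APPROX_NONE)[0]:
        if cv2.contourArea(c)<amin: continue
        p=ray(None,c.reshape(-1,2),z,d); (cx,cy),s,a=cv2.minAreaRect((p*1000).astype(np.float32))
        cc,r=cv2.minEnclosingCircle((p*1000).astype(np.float32))
        px=c.reshape(-1,2).mean(0).round()
        print(n,kind,z,"px",px,"rect",np.round([cx,cy,*s,a],1),"circ",np.round([*cc,r],1))
        cv2.drawContours(vis,[c],-1,(0,0,255),1)
    out.append(vis)
blobs("wA","white",.07);blobs("wA","white",.04)
blobs("w0","wood",.013);blobs("w0","white",.024)
blobs("wB","wood",.013);blobs("wB","white",.045,150);blobs("wB","white",.024)
blobs("wC","wood",.013);blobs("wC","white",.045,150)
cv2.imwrite("pics/m.png",np.vstack([np.hstack([cv2.resize(out[i],(400,300)) for i in r]) for r in ((0,2),(5,8))]))
```

```text
wA white 0.07 px [216. 139.] rect [548.2 351.3  16.4  80.1  67. ] circ [548.  351.   40.3]
wA white 0.07 px [412.  28.] rect [3.763e+02 2.617e+02 3.790e+01 3.710e+01 2.000e-01] circ [376.5 261.5  19.2]
wA white 0.04 px [216. 139.] rect [557.3 351.8  17.9  87.6  67. ] circ [557.1 351.5  44.1]
wA white 0.04 px [412.  28.] rect [3.694e+02 2.539e+02 4.140e+01 4.060e+01 2.000e-01] circ [369.6 253.6  21. ]
w0 wood 0.013 px [243. 301.] rect [642.9 114.6  64.4  70.   11.2] circ [646.5 115.1  37. ]
w0 wood 0.013 px [399. 277.] rect [464.8  84.3  72.5  73.6   2.1] circ [464.6  84.8  37.6]
w0 wood 0.013 px [228.  83.] rect [ 643.  -117.6   47.8  117.3   22.5] circ [ 642.8 -118.1   62.3]
w0 white 0.024 px [122. 204.] rect [760.8  -4.7  48.4  56.3  80.5] circ [761.8  -1.7  30. ]
w0 white 0.024 px [426. 125.] rect [ 4.509e+02 -8.100e+01  5.280e+01  5.210e+01  1.000e-01] circ [450.8 -80.7  26.8]
wB wood 0.013 px [228. 398.] rect [627.  101.2  32.1  67.1  27.6] circ [635.  105.3  33.6]
wB wood 0.013 px [351. 384.] rect [464.5  74.7  72.6  65.2   9.2] circ [463.8  80.5  38.6]
wB wood 0.013 px [202. 2
[... 1643 characters left out ...]
.4   22.6]
wB white 0.024 px [464.  87.] rect [ 360.7 -288.    51.9    8.5    6.6] circ [ 360.7 -287.7   26.1]
wC wood 0.013 px [231. 367.] rect [ 635.3 -107.1   51.9   86.5   22.5] circ [ 635.3 -107.8   48.7]
wC wood 0.013 px [289. 176.] rect [ 541.3 -364.7   75.3   74.7   65.4] circ [ 541.2 -364.8   51.4]
wC white 0.045 px [135. 443.] rect [763.1  -3.   25.6  23.4  81. ] circ [763.   -3.1  12.9]
wC white 0.045 px [441. 284.] rect [ 363.2 -244.5   47.     7.4    7. ] circ [ 363.2 -244.1   23.6]
wC white 0.045 px [440. 251.] rect [ 368.5 -285.6   47.8    6.4    6.1] circ [ 368.4 -285.4   23.9]
wC white 0.045 px [133. 255.] rect [ 718.8 -280.6   31.9   32.3   67.6] circ [ 718.8 -280.    20.7]
```

View pics/m.png

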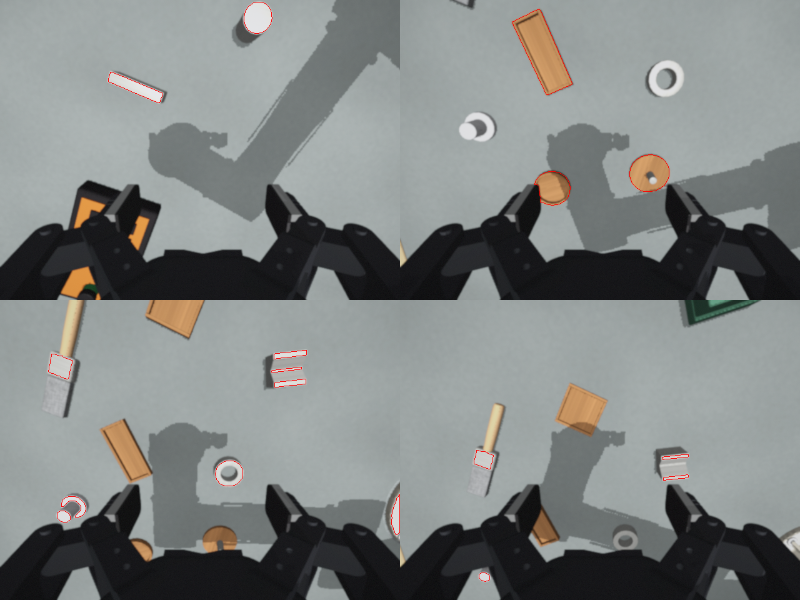

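The outlines sit well on every object. The cup is partly hidden by a finger, so I'll look at it again. First I'll do the V-block and the bar.

```bash
cat >> h.py <<'E'
def pose(xy,z,yaw):
    """reachable tool-down pose, half turn chosen for the least wrist turn"""
    q=np.array(bot.get_joints()); best=None
    for y in (yaw,yaw+np.pi):
        s=bot.inverse_kinematics([*xy,z],down(y))
        if s is not None and (best is None or abs(s[5]-q[5])<best[0]): best=(abs(s[5]-q[5]),down(y))
    return best[1]
def pick(xy,yaw,h,squeeze=60,up=.13):
    R=pose(xy,up,yaw); bot.move_pose([*xy,up],R); bot.move_l([*xy,h],velocity=.12,force_limit=25)
    bot.grab(squeeze); bot.sleep(.2)
    print("gap",round(bot.get_finger_gap(),3),"grip",round(bot.get_grip_force(),1),"F",bot.get_wrist_force().round(1))
    bot.move_l([*xy,up],velocity=.12); bot.sleep(.1)
    print("lifted gap",round(bot.get_finger_gap(),3),"F",bot.get_wrist_force().round(1)); return R
def place(xy,R,h,floor,up=.13):
    """R: tool orientation; h: tool height over the piece's underside"""
    bot.move_pose([*xy,up],R); bot.move_l([*xy,floor+h+.012],velocity=.12); bot.sleep(.2)
    hit=bot.move_l([*xy,floor+h-.002],velocity=.02,force_limit=8)
    print("contact",hit,"z err",(np.array(bot.get_position())-[*xy,floor+h]).round(4),"t",bot.get_clock())
    bot.open_gripper(); bot.sleep(.2); bot.move_l([*xy,up],velocity=.15)
def rotz(R,a):
    c,s=np.cos(a),np.sin(a); return np.array([[c,-s,0],[s,c,0],[0,0,1]])@R
E
python3 - <<'E'
from h import *
d=np.deg2rad
R=pick([.3661,-.2648],d(96.5),.016)
place([.5413,-.3647],rotz(R,d(65.4-96.5)),.016,.005)
E
```

```text
gap 0.574 grip 64.5 F [-0.6  3.3  5.5]
lifted gap 0.575 F [ 0.3 -0.6 -8. ]
contact True z err [-0.0002  0.0001  0.0008] t 13.9333
```

Contact came at the nominal floor height. Next is the bar, with a look at the V-block, cup and post on the way.

Run:
```python
from h import *
d=np.deg2rad
def snap(n):
    bot.sleep(.3); c=bot.camera_info("wrist"); im=bot.snapshot("wrist"); np.savez(f"pics/{n}.npz",im=im,**c); cv2.imwrite(f"pics/{n}.png",im[:,:,::-1]); return im,c
R0=down(np.pi)
bot.move_pose([.5,-.3,.25],R0); a,_=snap("v1")
bot.move_pose([.56,.22,.25],R0); im,c=snap("cp")
hsv=cv2.cvtColor(im,cv2.COLOR_RGB2HSV)
m=((hsv[...,1]>85)&(hsv[...,0]<25)&(hsv[...,2]>60)).astype(np.uint8)
for k in cv2.findContours(m,cv2.RETR_EXTERNAL,cv2.CHAIN_APPROX_NONE)[0]:
    if cv2.contourArea(k)>800:
        for z in(.008,.013):
            p=(ray(None,k.reshape(-1,2),z,c)*1000).astype(np.float32); print(z,cv2.minEnclosingCircle(p),cv2.fitEllipse(p))
R=pick([.5572,.3517],d(67),.014)
place([.6425,-.1185],rotz(R,d(22.5-67)),.014,.005)
cv2.imwrite("pics/chk1.png",np.hstack([a[:300,150:550,::-1],im[:300,150:550,::-1]]))
```

```text
0.008 ((647.0078735351562, 117.84793090820312), 34.928409576416016) ((646.9323120117188, 117.82316589355469), (68.01329040527344, 68.91878509521484), 61.415626525878906)
0.013 ((645.8736572265625, 118.20928192138672), 34.47355651855469) ((645.7990112304688, 118.18479919433594), (67.12757110595703, 68.02127838134766), 61.41571807861328)
0.008 ((463.791259765625, 88.58094024658203), 37.6080436706543) ((463.7165222167969, 88.63636016845703), (73.25896453857422, 74.41387176513672), 127.05773162841797)
0.013 ((465.04296875, 89.32353973388672), 37.118289947509766) ((464.96923828125, 89.37808990478516), (72.304931640625, 73.44479370117188), 127.05768585205078)
gap 0.221 grip 59.3 F [-0.2  1.8  2.6]
lifted gap 0.221 F [ 0.2  0.1 -5.5]
contact True z err [-0.0001  0.0001  0.0004] t 27.3417
```

View pics/chk1.png

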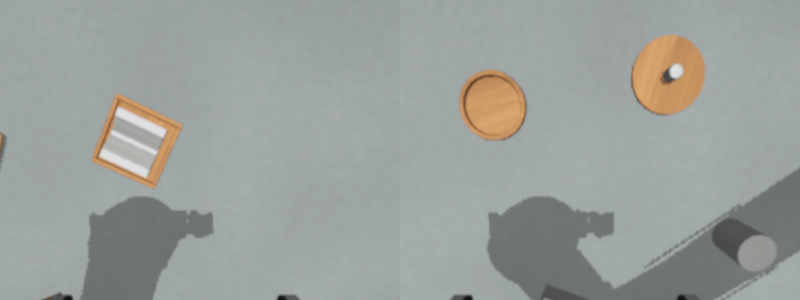

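The V-block sits square in its tray (left crop, about (135,140)). The cup centre is near (646,117.5) mm and the post stand near (463.7,87.5) mm. Next are the ring and the cylinder.

Run:
```python
from h import *
R=pick([.451,-.081],np.pi,.004)
place([.4637,.0875],R,.004,.008)
R=pick([.3763,.2617],np.pi*.75,.022,up=.15)
place([.646,.1175],R,.022,.005,up=.15)
bot.move_pose([.55,.02,.3],down(np.pi)); bot.sleep(.3)
c=bot.camera_info("wrist"); a=bot.snapshot("wrist"); b=bot.snapshot("side")
hsv=cv2.cvtColor(a,cv2.COLOR_RGB2HSV); np.savez("pics/e.npz",im=a,**c)
cv2.imwrite("pics/end.png",np.hstack([cv2.resize(a[:330,100:500,::-1],None,fx=1,fy=1),cv2.resize(b[140:420,200:500,::-1],(354,330))]))
print(bot.get_clock())
```

```text
gap 0.634 grip 61.3 F [-3.8  1.3  9.3]
lifted gap 0.635 F [ 0.3 -0.3 -2. ]
contact True z err [-0.0001 -0.      0.0012] t 35.5083
gap 0.457 grip 60.1 F [-1.2 -1.1  5.9]
lifted gap 0.455 F [ 0.4  0.2 -5.7]
contact True z err [-0.0002 -0.0001  0.0006] t 44.4083
47.3667
```

View pics/end.png

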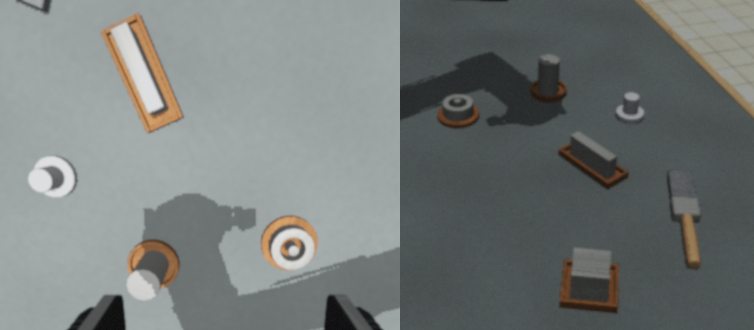

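All four pieces look seated. I'll check their centres numerically before handing in.

Run:
```python
from h import *
d=dict(np.load("pics/e.npz")); im=d.pop("im"); hsv=cv2.cvtColor(im,cv2.COLOR_RGB2HSV)
m=cv2.morphologyEx(((hsv[...,2]>185)&(hsv[...,1]<35)).astype(np.uint8),cv2.MORPH_OPEN,np.ones((3,3)))
for k in cv2.findContours(m[:330],cv2.RETR_EXTERNAL,cv2.CHAIN_APPROX_NONE)[0]:
    if cv2.contourArea(k)<300: continue
    k=k.reshape(-1,2)
    print(k.mean(0).round(),[(z,np.round(np.hstack(cv2.minAreaRect((ray(None,k,z,d)*1000).astype(np.float32))),1)) for z in(.032,.045,.075)])
```

```text
[240. 287.] [(0.032, array([661.2, 140.5,  30. ,  42.9,  43. ])), (0.045, array([657.6, 134.4,  29.1,  41.6,  43. ])), (0.075, array([649.5, 120.1,  26.9,  38.4,  43. ]))]
[  5. 302.] [(0.032, array([970.6, 161.4,  94. ,  25.5,  74.4])), (0.045, array([957.2, 154.6,  91. ,  24.7,  74.4])), (0.075, array([926.4, 138.8,  84.1,  22.8,  74.4]))]
[393. 249.] [(0.032, array([463.2,  87.5,  52.1,  54. ,   2.3])), (0.045, array([466. ,  83. ,  50.4,  52.2,   2.3])), (0.075, array([472.4,  72.6,  46.6,  48.3,   2.3]))]
[151. 177.] [(0.032, array([755.2,  -2.7,  52.4,  48.1,  50. ])), (0.045, array([748.7,  -4.3,  50.8,  46.6,  50. ])), (0.075, array([733.7,  -8. ,  46.9,  43.1,  50. ]))]
[236.  67.] [(0.032, array([ 645.2, -121.2,   19.1,   90.7,   22.7])), (0.045, array([ 642.2, -119. ,   18.5,   87.8,   22.7])), (0.075, array([ 635.2, -114. ,   17.1,   81.2,   22.7]))]
```

```bash
python3 -c "
from station import bot
print(bot.finish_job(), bot.get_clock())"
```

```text
the job is handed in; nothing more can be done
the job is handed in; nothing more can be done
```

All four pieces were set down by contact in their own holders and the job was handed in about 47 s in; the ring, bar and cylinder measured within a few mm of centre and the V-block looked square in its tray, the arm never went near the flange or brush, and no pass/fail verdict was returned.

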